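Re-index the rod bender's stop arm by one hole

TASK

Set the bench rod bender for its next bend: hook a fingertip under the pull ring of the spring index pin, lift the pin out of its hole, swing the red arm one hole over to the hole marked by the green plug, and let the pin drop fully home there. Use only the fingers, do not clamp or force anything, and leave the tools and parts lying round the bender where they are; finish clear of everything.

Things in the scene. Friction and masses are not known exactly. Their poses are not given: they have to be found in the camera images.
- bender: Rod bender bolted to the bench: blue plate 14 mm thick, x -165 to -30 and y -95 to +95 mm in its own frame, round hub (radius 28) at the origin. Origin: bench top, on the arm's vertical pivot axis; its -x looks away from the robot (world +x), turned up to 15 degrees either way. Five 12 mm holes lie 120 mm from the pivot at 0, +-20 and +-40 degrees from -x. Fixed.
- pivot (a point): Centre of the top of the steel former post (radius 14 mm) on the arm's pivot axis, 60 mm above the bench.
- swing_arm (a joint): Angle of the red arm about the pivot, rad, anticlockwise from above. 0 = middle hole, where it starts; +0.349 = next hole to the robot's left (bender -y), -0.349 = next to the right; stops at +-0.75. Light friction (1 N at the ring). Arm 30 mm wide, top 30 mm above the bench; on it a roller (18 mm, top 64 mm above the bench) 45 mm from the pivot.
- index_pin (a joint): Lift of the spring index pin, m: 0 = fully home, 0.020 = upper stop. The pin (10 mm, round tip) sits 10 mm deep, so it clears the plate from 0.010 up; let go between holes it rides on the plate at 0.010 and snaps into the next hole it meets. Spring and weight push it down with about 5.5 N at 0 and 8.5 N at 0.020.
- pull_ring (a point): Centre of the steel pull ring, on the pin's axis 120 mm from the pivot, 97 mm above the bench with the pin home. It stands upright, rigid on the pin, its hole facing along the arm (to the pivot). Clear hole 56 mm, outside 70, wire 7. Below it the plunger housing (28 mm wide) reaches 55 mm above the bench. x axis: from ring to pivot.
- green_plug: Green plastic plug, 18 mm wide, 6 mm high, fixed on the blue plate just outside (28 mm, farther from the pivot) the hole where the pin must go: the hole next to the middle one, left or right. Origin under its centre, on the plate 14 mm above the bench.
- red_plug: Red plastic plug of the same size, beside the hole next to the middle one on the other side: not the one wanted.
- screwdriver: Loose orange-handled screwdriver, 207 mm long, 34 mm thick, lying to the left of the bender; origin under its middle. Bystander.
- bolt: Loose steel flange bolt, 36 mm long, 15 mm high, lying beside the hub, right of it; origin under its middle. Bystander.
- vee_block: Loose steel vee block, 57 x 56 x 34 mm, right of the bender; origin under its middle. Bystander.
- feeler_gauge: Loose feeler gauge, 109 mm long, 10 mm high, front right; origin under its middle. Bystander.
- brass_brush: Loose brass brush, 133 mm long, 35 mm high, behind the bender; origin under its middle. Bystander.
- masking_tape: Loose roll of masking tape, 80 mm wide, 24 mm high, behind the bender; origin under its middle. Bystander.
- ball_bearing: Loose ball bearing, 84 mm wide, 16 mm high, far right front; origin under its middle. Bystander.

How it is judged (in metres and radians):
On the way, in this order (a step that is already met when the one before it is completed fails the run):
1. the pin is lifted out of its hole with the fingers (value of joint index_pin above 0.0095 m and contact force between the fingers and bender above 0.5 N), for 0.1 s.
2. the arm is swung at least half-way to the next hole on the green side, pin out of its hole (value of joint index_pin above 0.006 m and horizontal distance between pull_ring and green_plug below 0.044 m and (value of joint swing_arm above 0.19 rad or value of joint swing_arm below -0.19 rad)).
At the end, for the whole second after the job is handed in: The index pin is fully home (lift under 2 mm) in the hole beside the green plug: arm within 0.03 rad of that hole, its ring within 36 mm of the plug seen from above, arm at rest ((value of joint swing_arm between 0.319 and 0.379 rad or value of joint swing_arm between -0.379 and -0.319 rad) and horizontal distance between pull_ring and green_plug below 0.036 m and value of joint index_pin below 0.002 m and velocity of joint swing_arm between -0.05 and 0.05 rad/s); the robot touches nothing.
It fails at once if a tool or part lying round the bender is moved or lifted by more than 15 mm (distance of any of screwdriver, bolt, vee_block, feeler_gauge, brass_brush, masking_tape, ball_bearing from where it was at the start of the episode above 0.015 m).
It fails at once if the fingers bear on the bender, its arm or its ring with more than 35 N (forced or clamped, not gently hooked) (contact force between the fingers and bender above 35 N).
It fails at once if the bender is worked with something other than the fingers (contact force between the arm and bender above 5 N).
It also fails if it takes over 51 s, if anything falls off the work surface, if the arm or the gripper's body presses on something with over 40 N, if the wrist force passes 120 N, or if a joint passes its speed limit or range.

ROBOT

A 6-joint arm with a two-finger parallel gripper is mounted at the origin on a cart in front of the work surface, level with it; the furniture and walls round the work are solid. World frame = base frame: x ahead of the robot, y to its left, z up, the work surface at z = 0. Lengths are in mm, angles in rad, forces in N, time in s.
With the tool pointing down it reaches from about 350 to 850 mm from the base axis. Payload 8.1 kg.
Tool frame: the origin (TCP) lies at the very end of the fingers, on their centre line; the grasp point (between the pads) lies 19 mm behind it; z points along the fingers, y is the line along which they close (so a half turn about z gives the same grasp; the last joint's range is limited). The gripper opens to 93 mm and grips with 3 to 60 N. Pads are 15 mm wide; open, the fingers measure 128 mm over their backs; the gripper's body (75 mm by 188 mm) begins 65 mm behind the grasp point.
Start: joints at [1.074, 0.13, 1.488, -0, 1.523, -0.085], TCP at [240.135, 549.855, 218.635] pointing down, gripper open.
Joint ranges: [-2.96, 2.96], [-0.89, 2.26], [0.02, 2.5], [-1.34, 4.48], [0, 2.73], [-2.66, 2.66]. Speed limits (rad/s): [2.39, 2.39, 2.79, 3.14, 3.14, 3.14].

INTERFACE

Orientations are given as [roll, pitch, yaw] about the fixed x, y, z axes, in that order (R = Rz(yaw) Ry(pitch) Rx(roll)).
In Python, from rig import arm gives the robot as it stands. The module is installed in compiled form; this text tells all that it offers.
- The arm moves only by the tool carry_out, never from a script. Its argument "targets" is one flat list of numbers, 6 for each row, row after row: the shift along the tool's x, y, z in cm, then the turn, a rotation vector about the tool's x, y, z in rad. A call has 1 to 12 rows; each row is the pose to reach, as a shift and turn from the pose commanded when the call began, along the tool's axes at that moment; what a row does not reach only later rows make up. A row lasts 1/12 s, in which the tool goes at most 41.7 mm and 7.16 degrees, less where a joint would pass 70% of its speed; a pose out of reach is approached as far as the arm can. A call with a gripper value outside its range is refused whole. "claw" is the closure, from -1 (fully open) to 1 (shut), set as the call begins (left out, the last holds). The fingers move at their own pace and stop on an object; "grip_force" is the grip in N (left out, the last holds). Time passes only in rows, so rows that repeat a pose let the fingers close. It gives the time, the measured TCP pose, the force, the opening and the grip force at its end, in the units of the state.
- arm.observe(): the state, without advancing time (a new reading comes with each control period).
- arm.snapshot(name): name is "scene" or "top"; returns (picture, depth): 400x640x3 uint8, red, green, blue; 400x640 float32, mm along the optical axis (not along the pixel's ray), 0 where there is no reading.
- arm.get_calibration(name): a dict with "fov_y" (degrees; the focal length in pixels is half the picture's height over the tangent of half this angle, whatever the lens; pixels are square), "cx", "cy" (the principal point, pixels), "k1" (the pictures are not rectified: a ray, as slopes to the right and down, at radius r is drawn at 1 + k1 r^2 times it, then the intrinsics apply), "R" (3x3) and "t" (3): a world point X has camera coordinates R X + t. Camera axes: x right, y down, z forward; pixel columns grow to the right and rows downward; lengths in mm; the calibration is good to about 2 mm. A picture is of the moment at which its call begins. get_calibration takes no time and is no camera call.
- arm.finish_job(): hands the job in; it is judged then, once.
The state is a dict: "t": time; "joint_positions": joint angles; "dq": joint speeds; "joint_efforts": joint torques, N m; "eef_pos": TCP position; "tool_rot": TCP orientation; "ft_force": force on the tool from outside, world axes, zero at the start; "wrist_torque": the same for the moment, N m; "gripper_width": finger opening in mm; "finger_force": force on a finger pad.
Only numpy, scipy, OpenCV 4.12 (cv2) and the standard library are available. Lean on these libraries where they do the work, as an engineer would, in place of code of your own. Each camera call takes 0.05 s, during which the arm holds its last target. There are 200 camera calls.

## Working session

There is one attempt and no reset: what is moved stays moved. The work goes in short steps, Python scripts to look and compute and a tool call to move; the robot and the scene stay as the last step left them, time stands still between calls to the robot, and variables do not carry over. Pictures are saved under pics/ and viewed, at most 10 in all, crops included, and the job is handed in when it is done.

Besides the shell and the picture viewer there is one more tool, called as name(argument=value, ...) on one line, values as JSON. carry_out: Moves the arm, as the interface text tells. Its arguments: {"type":"object","properties":{"targets":{"type":"array"},"claw":{"type":"number"},"grip_force":{"type":"number"}},"required":["targets"]}

```bash
mkdir -p pics
cat > h.py <<'E'
import numpy as np, cv2
from rig import arm
def px2ray(c,u,v):
    f=200/np.tan(np.radians(c["fov_y"])/2)
    d=np.array([(u-c["cx"])/f,(v-c["cy"])/f]); s=d.copy()
    for _ in range(20): s=d/(1+c["k1"]*(s@s))
    R=np.array(c["R"]);t=np.array(c["t"])
    return -R.T@t, R.T@np.array([s[0],s[1],1])
def onplane(c,u,v,z):
    o,d=px2ray(c,u,v); return o+d*(z-o[2])/d[2]
def proj(c,X):
    f=200/np.tan(np.radians(c["fov_y"])/2)
    p=np.array(c["R"])@np.array(X)+np.array(c["t"]); s=p[:2]/p[2]; s=s*(1+c["k1"]*(s@s))
    return s*f+[c["cx"],c["cy"]]
E
python3 - <<'E'
from h import *
ims=[]
for n in("scene","top"):
    p,d=arm.snapshot(n); np.savez(n+"0.npz",p=p,d=d); cv2.imwrite(f"pics/{n}0.png",p[:,:,::-1]); c=arm.get_calibration(n)
    print(n,c["fov_y"],c["k1"],-np.array(c["R"]).T@np.array(c["t"]))
print(arm.observe())
E
```

```text
scene 53.77414735252904 -0.05162008078369476 [ 116.31583799 -710.57847511  967.95503707]
top 51.896456355715735 -0.09842816379388675 [ 467.80968266 -112.03572059 1217.47972666]
{'t': 0.1, 'joint_positions': array([ 1.07360019e+00,  1.31102400e-01,  1.48915784e+00,  2.78122239e-06,
        1.52297649e+00, -8.54098564e-02]), 'dq': array([ 1.31731967e-03, -4.27966074e-04, -4.12670490e-03,  1.83081724e-03,
        4.84658123e-05,  1.05087030e-03]), 'joint_efforts': array([ 1.37365500e-03, -5.61340749e+01, -4.93093944e+01,  7.71771977e-02,
        2.90214701e-02, -1.78925973e-05]), 'eef_pos': array([239.89215022, 549.40916604, 217.68920905]), 'tool_rot': array([-3.13995481e+00, -1.43017151e-04,  2.72980612e+00]), 'ft_force': array([ 0.27964408, -0.07289586, -0.36724867]), 'wrist_torque': array([-0.00839014, -0.01398697,  0.01987193]), 'finger_force': 0.0, 'gripper_width': 92.95861359328107}
```

View pics/scene0.png

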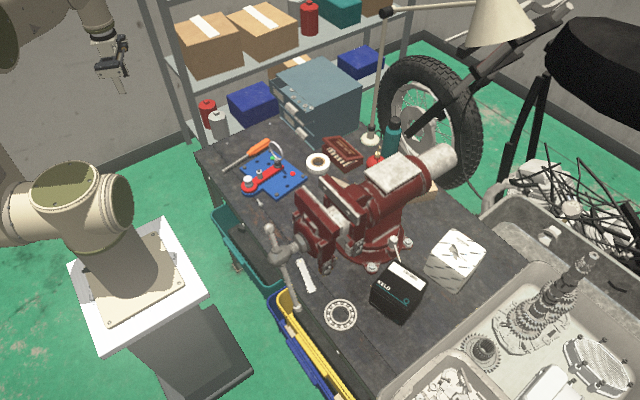

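View pics/top0.png

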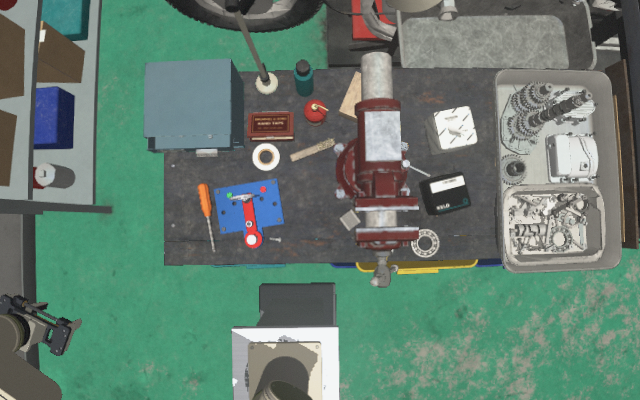

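The bender is at about top (248,207). The green plug looks to be on the left at (228,195) and the red one on the right at (263,188). I'll measure them and zoom in.

Run:
```python
from h import *
T=np.load("top0.npz");S=np.load("scene0.npz")
a=cv2.resize(T["p"][160:265,185:305],None,fx=5,fy=5,interpolation=cv2.INTER_CUBIC)
cv2.imwrite("pics/c_top.png",a[:,:,::-1])
b=cv2.resize(S["p"][125:215,215:335],None,fx=6,fy=6,interpolation=cv2.INTER_CUBIC)
cv2.imwrite("pics/c_scene.png",b[:,:,::-1])
c=arm.get_calibration("top")
p=T["p"].astype(int);hsv=cv2.cvtColor(T["p"],cv2.COLOR_RGB2HSV);H,Sa,V=[hsv[:,:,i].astype(int) for i in range(3)]
roi=np.zeros(H.shape,bool);roi[165:255,205:300]=1
for n,m,z in(("green",(H>45)&(H<80)&(Sa>120),20),("red",((H<8)|(H>172))&(Sa>150),20),("blue",(H>100)&(H<125)&(Sa>130),14)):
    k,l,st,ce=cv2.connectedComponentsWithStats((m&roi).astype(np.uint8))
    for i in range(1,k):
        if st[i,4]>6: print(n,st[i],ce[i],onplane(c,*ce[i],z).round(1))
    if n=="blue":
        r=cv2.minAreaRect(np.argwhere(m&roi)[:,::-1].astype(np.float32)); 
        for q in cv2.boxPoints(r): print(q,onplane(c,*q,14).round(1))
```

```text
green [227 193   5   5  21] [228.85714286 194.66666667] [546.2 152.3  20. ]
red [261 187   5   5  20] [262.75 188.85] [561.1  51.9  20. ]
red [243 199  19  49 366] [251.03551913 223.03005464] [461.7  87.8  20. ]
blue [ 214  179   70   57 2269] [248.87659762 206.32613486] [510.9  94.5  14. ]
[213.10812 188.64865] [565.5 200.6  14. ]
[276.1892  178.13513] [592.3  12.5  14. ]
[285.70273 235.21622] [424.1 -12.6  14. ]
[222.62164 245.72974] [396.4 174.3  14. ]
```

View pics/c_top.png

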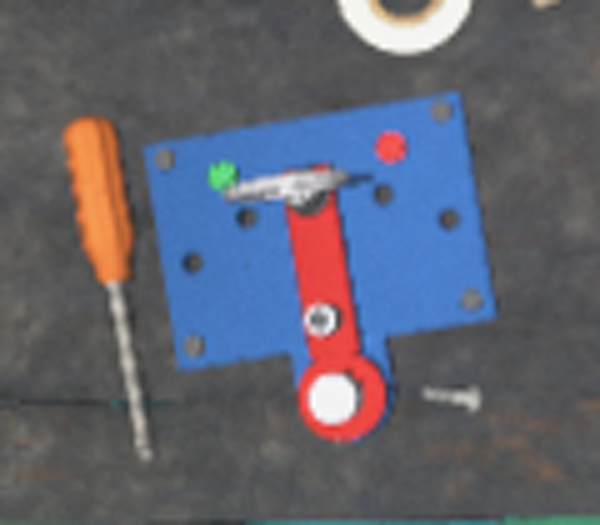

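View pics/c_scene.png

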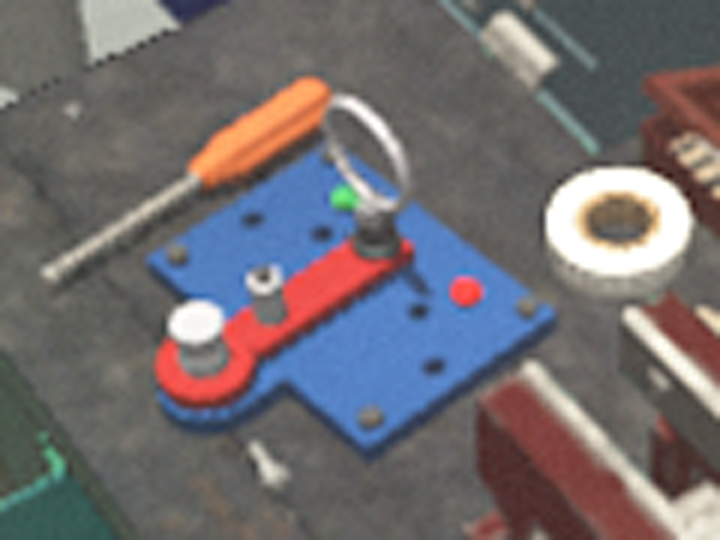

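```bash
cat > plan.py <<'E'
from h import *
from scipy.spatial.transform import Rotation as Ro
PIV=np.array([416.,81.7]); PHI=np.radians(8.4); TILT=np.radians(30)
def pose(swing,zaxis,past,lat=0,tilt=TILT):
    """finger axis crosses ring plane at height zaxis; TCP 'past' mm beyond it along tool z"""
    a=PHI+swing; u=np.array([np.cos(a),np.sin(a),0]); y=np.array([-u[1],u[0],0])
    z=u*np.cos(tilt)-np.array([0,0,np.sin(tilt)]); R=np.c_[np.cross(y,z),y,z]
    return np.r_[PIV,zaxis]+120*u+lat*y+past*z, R
def load():
    a=np.load("cmd.npz"); return a["p"],a["R"]
def row(p,R,p0,R0):
    return np.r_[(R0.T@(p-p0)/10).round(2),Ro.from_matrix(R0.T@R).as_rotvec().round(3)]
def advance(r):
    p,R=load(); r=np.array(r); np.savez("cmd.npz",p=p+R@r[:3]*10,R=R@Ro.from_rotvec(r[3:]).as_matrix())
def plan(targets):
    p0,R0=load(); rs=[row(p,R,p0,R0) for p,R in targets]
    for r in rs: print(r.tolist())
    advance(rs[-1])
def status():
    s=arm.observe(); p,R=load(); print(round(s["t"],2),"pos",s["eef_pos"].round(1),"err",(s["eef_pos"]-p).round(1),"roterr",Ro.from_matrix(R.T@Ro.from_euler("xyz",s["tool_rot"]).as_matrix()).as_rotvec().round(3),"q",s["joint_positions"].round(2),"F",s["ft_force"].round(1),"w",round(s["gripper_width"],1))
E
python3 - <<'E'
from plan import *
np.savez("cmd.npz",p=[240.135,549.855,218.635],R=Ro.from_euler("xyz",[np.pi,0,2.7298]).as_matrix())
status()
c=arm.get_calibration("top"); print("post",onplane(c,251.4,239.6,60).round(1))
# ring ends in top image and predicted ones
for n,r in(("top",(185,160,5)),("scene",(215,125,6))):
    c=arm.get_calibration(n)
    u=np.array([np.cos(PHI),np.sin(PHI)]);y=np.array([-u[1],u[0]]);P=PIV+120*u
    for X in([*(P+35*y),97],[*(P-35*y),97],[*P,132],[*PIV,60]):
        q=proj(c,X); print(n,((q-r[:2])*r[2]).round(0))
p,R=pose(0,150,-170)
print(p); plan([(p+[0,0,100],R)])
E
```

```text
0.1 pos [239.9 549.4 217.7] err [-0.2 -0.4 -0.9] roterr [ 0.002  0.    -0.   ] q [ 1.07  0.13  1.49  0.    1.52 -0.09] F [ 0.3 -0.1 -0.4] w 93.0
post [415.2  80.9  60. ]
top [222. 194.]
top [347. 173.]
top [272. 180.]
top [331. 397.]
scene [328. 121.]
scene [414. 187.]
scene [364. 104.]
scene [199. 319.]
[389.06773478  77.72298908 235.        ]
[-32.55, -37.31, -11.64, -0.292, -1.019, -0.506]
```

carry_out(targets=[-16,-18.5,-6,-0.146,-0.51,-0.253,-32.55,-37.31,-11.64,-0.292,-1.019,-0.506,-32.55,-37.31,-11.64,-0.292,-1.019,-0.506,-32.55,-37.31,-11.64,-0.292,-1.019,-0.506,-32.55,-37.31,-11.64,-0.292,-1.019,-0.506,-32.55,-37.31,-11.64,-0.292,-1.019,-0.506,-32.55,-37.31,-11.64,-0.292,-1.019,-0.506,-32.55,-37.31,-11.64,-0.292,-1.019,-0.506,-32.55,-37.31,-11.64,-0.292,-1.019,-0.506,-32.55,-37.31,-11.64,-0.292,-1.019,-0.506,-32.55,-37.31,-11.64,-0.292,-1.019,-0.506,-32.55,-37.31,-11.64,-0.292,-1.019,-0.506], claw=1, grip_force=5)

```text
t: 1.1
eef_pos: [395.1, 295.2, 300.0]
tool_rot: [-3.094, 1.041, -2.984]
ft_force: [-0.3, 0.1, -0.4]
gripper_width: 17.4
finger_force: 0.0
```

```bash
python3 -c "
from plan import *
status()"
```

```text
1.1 pos [395.1 295.2 300. ] err [  6.  217.5 -35.1] roterr [ 0.038  0.006 -0.006] q [ 1.12 -0.89  2.46 -0.97  1.1  -0.34] F [-0.3  0.1 -0.4] w 17.4
```

```bash
cat >> plan.py <<'E'
def resync():
    s=arm.observe(); np.savez("cmd.npz",p=s["eef_pos"]+[0,0,.8],R=Ro.from_euler("xyz",s["tool_rot"]).as_matrix())
E
python3 -c "
from plan import *
resync()
p,R=pose(0,150,-50)
p=p+[0,0,130];print(p);plan([(p,R)])"
```

```text
[491.87593138  92.90438274 305.        ]
[-3.59, -21.22, 6.32, -0.038, -0.006, 0.006]
```

carry_out(targets=[-3.59,-21.22,6.32,-0.038,-0.006,0.006,-3.59,-21.22,6.32,-0.038,-0.006,0.006,-3.59,-21.22,6.32,-0.038,-0.006,0.006,-3.59,-21.22,6.32,-0.038,-0.006,0.006,-3.59,-21.22,6.32,-0.038,-0.006,0.006,-3.59,-21.22,6.32,-0.038,-0.006,0.006,-3.59,-21.22,6.32,-0.038,-0.006,0.006,-3.59,-21.22,6.32,-0.038,-0.006,0.006,-3.59,-21.22,6.32,-0.038,-0.006,0.006,-3.59,-21.22,6.32,-0.038,-0.006,0.006])

```text
t: 1.93
eef_pos: [575.2, 137.1, 295.1]
tool_rot: [-3.141, 1.032, -3.008]
ft_force: [-0.3, -0.2, -0.5]
gripper_width: 0.4
finger_force: 0.0
```

```bash
python3 -c "
from plan import *
status()"
```

```text
1.93 pos [575.2 137.1 295.1] err [83.3 44.2 -9.9] roterr [0.012 0.016 0.007] q [ 0.17 -0.89  2.46 -0.05  0.54 -1.51] F [-0.3 -0.2 -0.5] w 0.4
```

```bash
sed -i 's/radians(30)/radians(52)/' plan.py; python3 -c "
from plan import *
resync()
p,R=pose(0,97,-45)
print(p);plan([(p+[0,0,90],R)])"
```

```text
[507.30512108  95.18276725 132.46048391]
[10.04, -3.26, -2.48, -0.011, 0.369, -0.009]
```

carry_out(targets=[5,-1.6,-1.2,-0.005,0.185,-0.005,10.04,-3.26,-2.48,-0.011,0.369,-0.009,10.04,-3.26,-2.48,-0.011,0.369,-0.009,10.04,-3.26,-2.48,-0.011,0.369,-0.009,10.04,-3.26,-2.48,-0.011,0.369,-0.009,10.04,-3.26,-2.48,-0.011,0.369,-0.009,10.04,-3.26,-2.48,-0.011,0.369,-0.009])

```text
t: 2.52
eef_pos: [507.4, 97.6, 222.2]
tool_rot: [3.141, 0.666, -2.992]
ft_force: [-0.0, 1.1, 0.5]
gripper_width: 0.2
finger_force: 0.0
```

```bash
python3 -c "
from plan import *
status()"
```

```text
2.52 pos [507.4  97.6 222.2] err [ 0.1  2.4 -0.2] roterr [-0.001 -0.003 -0.002] q [ 0.04 -0.84  2.38  0.08  0.94 -1.7 ] F [-0.   1.1  0.5] w 0.2
```

```bash
python3 -c "
from plan import *
plan([pose(0,97,-45)])"
```

```text
[5.54, -0.0, 7.09, 0.0, -0.0, 0.0]
```

carry_out(targets=[1.4,0,1.8,0,0,0,2.8,0,3.55,0,0,0,4.2,0,5.3,0,0,0,5.54,0,7.09,0,0,0,5.54,0,7.09,0,0,0,5.54,0,7.09,0,0,0])

```text
t: 3.02
eef_pos: [508.6, 98.0, 132.4]
tool_rot: [3.141, 0.66, -2.992]
ft_force: [-0.4, -1.0, -0.1]
gripper_width: 0.6
finger_force: 0.0
```

Run:
```python
from plan import *
status()
out=[]
for n,(x,y) in(("top",(200,150)),("scene",(215,110))):
    p,_=arm.snapshot(n); out.append(cv2.resize(p[y:y+110,x:x+110],None,fx=3.6,fy=3.6,interpolation=cv2.INTER_CUBIC))
cv2.imwrite("pics/stand.png",np.hstack(out)[:,:,::-1])
```

```text
3.02 pos [508.6  98.  132.4] err [ 1.3  2.9 -0. ] roterr [-0.002  0.002 -0.002] q [ 0.04 -0.75  2.5   0.1   0.74 -1.73] F [-0.4 -1.  -0.1] w 0.6
```

View pics/stand.png

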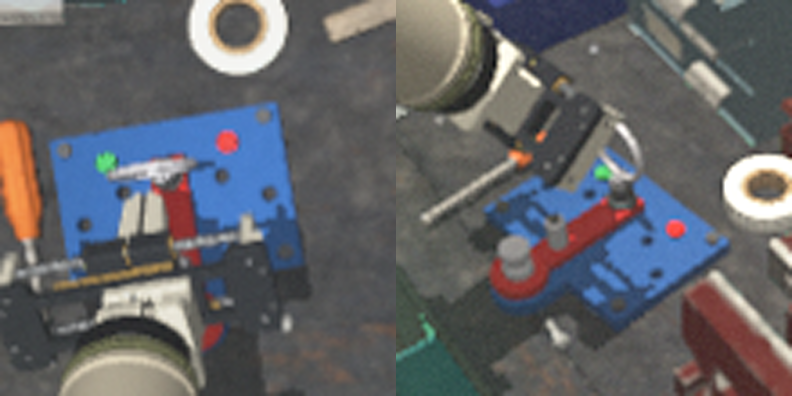

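```bash
python3 -c "
from plan import *
c=arm.get_calibration('top');print(proj(c,arm.observe()['eef_pos']))
resync();status()
plan([pose(0,97,s) for s in(-30,-15,0,8,15)])"
```

```text
[239.98192257 205.73350094]
3.12 pos [508.7  97.8 133. ] err [ 0.   0.  -0.8] roterr [0. 0. 0.] q [ 0.04 -0.75  2.5   0.1   0.74 -1.73] F [-0.4 -0.4 -0.6] w 0.3
[0.22, -0.24, 1.5, 0.002, -0.002, 0.002]
[0.22, -0.25, 3.0, 0.002, -0.002, 0.002]
[0.22, -0.25, 4.5, 0.002, -0.002, 0.002]
[0.21, -0.25, 5.3, 0.002, -0.002, 0.002]
[0.21, -0.25, 6.0, 0.002, -0.002, 0.002]
```

carry_out(targets=[0.22,-0.25,0.8,0,0,0,0.22,-0.25,1.5,0,0,0,0.22,-0.25,2.2,0,0,0,0.22,-0.25,3,0,0,0,0.22,-0.25,3.7,0,0,0,0.22,-0.25,4.5,0,0,0,0.22,-0.25,4.5,0,0,0])

```text
t: 3.7
eef_pos: [534.7, 98.9, 95.3]
tool_rot: [3.141, 0.66, -2.993]
ft_force: [-0.8, -0.3, 0.5]
gripper_width: 0.4
finger_force: 0.0
```

```bash
python3 -c "
from plan import *
status()
p,R=pose(0,97,0);s=arm.observe();print(R.T@(s['eef_pos']-p))"
```

```text
3.7 pos [534.7  98.9  95.3] err [-9.2 -1.7 10.1] roterr [-0.002  0.003 -0.002] q [ 0.04 -0.56  2.46  0.12  0.59 -1.75] F [-0.8 -0.3  0.5] w 0.4
[ 1.09246645 -0.32830923  1.30240053]
```

```bash
python3 -c "
from plan import *
resync()
plan([pose(0,97.5,15),pose(0,101,15),pose(0,108,15),pose(0,116,15),pose(0,118,15)])"
```

```text
[-0.1, 0.03, 1.39, 0.002, -0.003, 0.002]
[-0.31, 0.03, 1.12, 0.002, -0.003, 0.002]
[-0.74, 0.03, 0.56, 0.002, -0.003, 0.002]
[-1.23, 0.03, -0.07, 0.002, -0.003, 0.002]
[-1.35, 0.03, -0.23, 0.002, -0.003, 0.002]
```

carry_out(targets=[-0.05,0.03,0.7,0,0,0,-0.1,0.03,1.39,0,0,0,-0.1,0.03,1.39,0,0,0,-0.31,0.03,1.12,0,0,0,-0.45,0.03,0.94,0,0,0,-0.6,0.03,0.75,0,0,0,-0.74,0.03,0.56,0,0,0,-0.74,0.03,0.56,0,0,0])

```text
t: 4.37
eef_pos: [543.0, 100.5, 95.4]
tool_rot: [3.141, 0.659, -2.993]
ft_force: [-4.0, 1.0, -5.3]
gripper_width: 0.7
finger_force: 3.3
```

```bash
python3 -c "
from plan import *
s=arm.observe();print(s['eef_pos'],s['ft_force'])
for z in (108,): 
  p,R=pose(0,z,15);print(s['eef_pos']-p)"
```

```text
[543.01612147 100.52168142  95.44370183] [-4.03717221  0.98702501 -5.33325295]
[-0.83241145 -0.0573474  -0.73613687]
```

carry_out(targets=[-0.12,0,-0.16,0,0,0,-0.25,0,-0.32,0,0,0,-0.37,0,-0.47,0,0,0,-0.49,0,-0.63,0,0,0,-0.49,0,-0.63,0,0,0])

```text
t: 4.78
eef_pos: [543.2, 100.5, 103.3]
tool_rot: [3.141, 0.659, -2.993]
ft_force: [-6.1, 0.4, -6.3]
gripper_width: 0.4
finger_force: 4.4
```

Run:
```python
from plan import *
s=arm.observe();print(s['eef_pos'],s['ft_force'])
p,_=arm.snapshot("scene"); a=p[110:220,215:325]
S=np.load("scene0.npz")["p"][110:220,215:325]
cv2.imwrite("pics/lift.png",cv2.resize(np.hstack([S,a]),None,fx=3.6,fy=3.6,interpolation=cv2.INTER_CUBIC)[:,:,::-1])
```

```text
[543.20407028 100.4744108  103.27281327] [-6.08728657  0.3671381  -6.30857187]
```

View pics/lift.png

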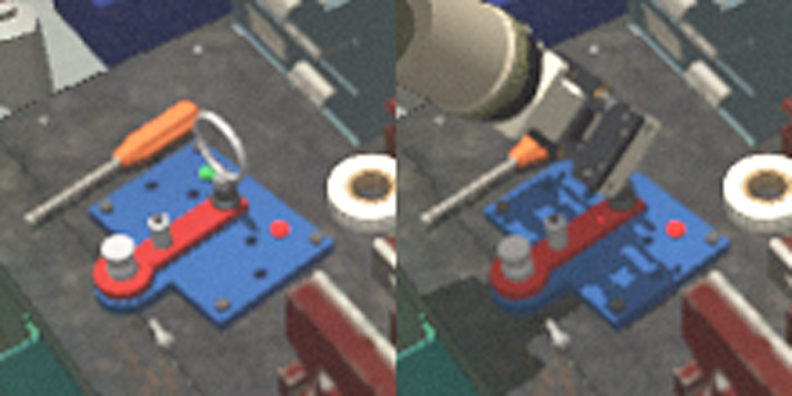

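carry_out(targets=[-0.12,0,-0.16,0,0,0,-0.25,0,-0.32,0,0,0,-0.25,0,-0.32,0,0,0])

```text
t: 5.08
eef_pos: [543.3, 100.4, 107.4]
tool_rot: [3.141, 0.659, -2.993]
ft_force: [-7.2, 0.2, -7.3]
gripper_width: 0.5
finger_force: 4.9
```

Run:
```python
from plan import *
s=arm.observe();print(s['eef_pos'],s['ft_force'])
```

```text
[543.26560788 100.44441517 107.43885856] [-7.23741705  0.16797646 -7.29125323]
```

carry_out(targets=[-0.07,0,-0.1,0,0,0,-0.14,0,-0.18,0,0,0,-0.14,0,-0.18,0,0,0])

```text
t: 5.33
eef_pos: [543.2, 100.4, 109.6]
tool_rot: [3.141, 0.658, -2.993]
ft_force: [-6.3, -0.2, -8.1]
gripper_width: 0.4
finger_force: 4.8
```

Run:
```python
from plan import *
resync()
s=arm.observe();print(s['eef_pos'],s['ft_force'])
p0,R0=pose(0,120,15); d=R0.T@(s['eef_pos']-p0); print(d, s['eef_pos']-p0)
zz=120+(s['eef_pos']-p0)[2]+.8
plan([pose(a,zz,15) for a in np.arange(1,13)*.349/12])
```

```text
[543.22041245 100.44963985 109.5584293 ] [-6.33323608 -0.16215958 -8.11538431]
[-0.34419466 -0.03624319 -1.48054225] [-0.62812047 -0.12938897  1.37859061]
[-0.05, 0.38, 0.04, -0.016, -0.005, -0.021]
[-0.03, 0.75, 0.03, -0.034, -0.005, -0.044]
[-0.01, 1.13, 0.01, -0.052, -0.005, -0.067]
[0.02, 1.5, -0.01, -0.07, -0.005, -0.09]
[0.05, 1.88, -0.04, -0.088, -0.005, -0.113]
[0.1, 2.25, -0.08, -0.105, -0.005, -0.136]
[0.16, 2.62, -0.12, -0.123, -0.005, -0.159]
[0.22, 2.98, -0.17, -0.141, -0.005, -0.182]
[0.29, 3.35, -0.22, -0.159, -0.005, -0.205]
[0.37, 3.71, -0.29, -0.177, -0.005, -0.228]
[0.46, 4.07, -0.36, -0.195, -0.005, -0.251]
[0.56, 4.42, -0.43, -0.213, -0.005, -0.274]
```

Swing the first half, then check the lateral force.

carry_out(targets=[-0.05,0.38,0.04,-0.016,-0.005,-0.021,-0.03,0.75,0.03,-0.034,-0.005,-0.044,-0.01,1.13,0.01,-0.052,-0.005,-0.067,0.02,1.5,-0.01,-0.07,-0.005,-0.09,0.05,1.88,-0.04,-0.088,-0.005,-0.113,0.1,2.25,-0.08,-0.105,-0.005,-0.136])

```text
t: 5.83
eef_pos: [538.4, 122.4, 109.2]
tool_rot: [-3.14, 0.663, -2.819]
ft_force: [-6.6, -2.6, -8.7]
gripper_width: 0.5
finger_force: 5.0
```

Run:
```python
from plan import *
np.set_printoptions(suppress=True,precision=2)
resync()
s=arm.observe();print(s['eef_pos'],s['ft_force'])
p0,R0=pose(.1745,121.4,15); print(s['eef_pos']-p0,R0.T@s['ft_force'])
plan([pose(a,122,15) for a in .1745+np.arange(1,7)*.1745/6])
p,_=arm.snapshot("scene")
cv2.imwrite("pics/half.png",cv2.resize(p[110:220,215:325],None,fx=5,fy=5,interpolation=cv2.INTER_CUBIC)[:,:,::-1])
```

```text
[538.44 122.36 109.19] [-6.62 -2.63 -8.74]
[-0.19 -0.13 -0.39] [10.99 -0.41  2.51]
[-0.03, 0.38, -0.0, -0.018, -0.0, -0.021]
[-0.01, 0.76, -0.01, -0.036, -0.0, -0.044]
[0.01, 1.13, -0.03, -0.054, -0.0, -0.067]
[0.04, 1.51, -0.05, -0.072, -0.0, -0.09]
[0.08, 1.88, -0.08, -0.09, -0.0, -0.113]
[0.12, 2.25, -0.12, -0.107, -0.0, -0.136]
```

View pics/half.png

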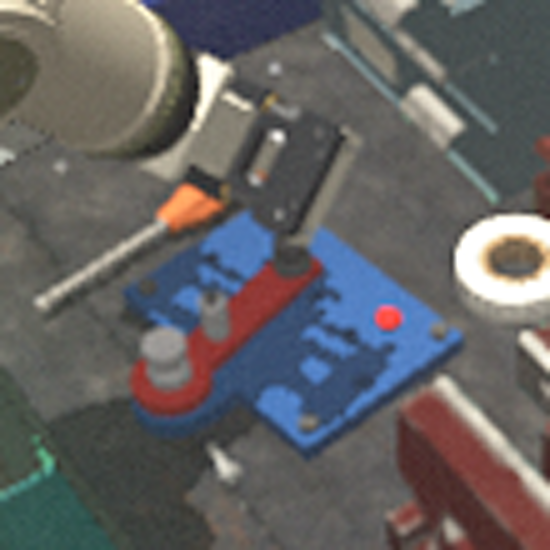

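The view shows the red arm swung left: the housing is now at about crop (293,262), with the pin out. Next is the second half of the swing.

carry_out(targets=[-0.03,0.38,0,-0.018,0,-0.021,-0.01,0.76,-0.01,-0.036,0,-0.044,0.01,1.13,-0.03,-0.054,0,-0.067,0.04,1.51,-0.05,-0.072,0,-0.09,0.08,1.88,-0.08,-0.09,0,-0.113,0.12,2.25,-0.12,-0.107,0,-0.136,0.12,2.25,-0.12,-0.107,0,-0.136])

```text
t: 6.47
eef_pos: [529.8, 142.9, 109.4]
tool_rot: [-3.14, 0.663, -2.645]
ft_force: [-7.3, -2.4, -7.2]
gripper_width: 0.6
finger_force: 5.3
```

Run:
```python
from plan import *
np.set_printoptions(suppress=True,precision=2)
resync()
s=arm.observe();print(s['eef_pos'],s['ft_force'],s["t"])
p0,R0=pose(.349,121.4,15); print(s['eef_pos']-p0,R0.T@s['ft_force'],Ro.from_matrix(R0.T@Ro.from_euler("xyz",s["tool_rot"]).as_matrix()).as_rotvec())
plan([pose(.349,z,15) for z in (118,114,110,107,104,101,98,98)])
```

```text
[529.83 142.92 109.44] [-7.33 -2.36 -7.25] 6.4667
[ 0.15 -0.24 -0.14] [10.43  1.41  1.05] [ 0.  0. -0.]
[0.25, 0.03, 0.32, -0.001, -0.0, 0.001]
[0.5, 0.03, 0.63, -0.001, -0.0, 0.001]
[0.74, 0.03, 0.95, -0.001, -0.0, 0.001]
[0.93, 0.03, 1.19, -0.001, -0.0, 0.001]
[1.11, 0.03, 1.42, -0.001, -0.0, 0.001]
[1.3, 0.03, 1.66, -0.001, -0.0, 0.001]
[1.48, 0.03, 1.89, -0.001, -0.0, 0.001]
[1.48, 0.03, 1.89, -0.001, -0.0, 0.001]
```

carry_out(targets=[0.12,0,0.16,0,0,0,0.25,0,0.32,0,0,0,0.37,0,0.47,0,0,0,0.5,0,0.63,0,0,0,0.62,0,0.79,0,0,0,0.74,0,0.95,0,0,0,0.85,0,1.08,0,0,0,0.85,0,1.08,0,0,0])

```text
t: 7.13
eef_pos: [530.0, 142.8, 95.7]
tool_rot: [-3.14, 0.663, -2.647]
ft_force: [-8.3, -4.3, -6.1]
gripper_width: 0.5
finger_force: 5.2
```

Run:
```python
from plan import *
np.set_printoptions(suppress=True,precision=2)
s=arm.observe();print(s['eef_pos'],s['ft_force'],s["t"])
p0,R0=pose(.349,108,15); print(s['eef_pos']-p0)
```

```text
[530.   142.79  95.7 ] [-8.3  -4.25 -6.06] 7.1333
[ 0.32 -0.37 -0.48]
```

carry_out(targets=[0.12,0,0.16,0,0,0,0.25,0,0.32,0,0,0,0.37,0,0.47,0,0,0,0.5,0,0.63,0,0,0,0.58,0,0.74,0,0,0,0.58,0,0.74,0,0,0])

```text
t: 7.63
eef_pos: [532.4, 142.9, 89.4]
tool_rot: [-3.138, 0.669, -2.646]
ft_force: [-2.0, -0.3, -0.7]
gripper_width: 0.5
finger_force: 1.2
```

Run:
```python
from plan import *
np.set_printoptions(suppress=True,precision=2)
resync()
s=arm.observe();print(s['eef_pos'],s['ft_force'],s["t"])
p0,R0=pose(.349,98,15); print(s['eef_pos']-p0)
p1,_=pose(.349,98,-50)
plan([pose(.349,98,-50),(p1+[0,0,120],R0)])
```

```text
[532.42 142.93  89.36] [-1.95 -0.3  -0.73] 7.6333
[ 2.74 -0.23  3.18]
[0.39, 0.13, -6.33, -0.004, 0.005, -0.0]
[-7.05, 0.09, -15.75, -0.004, 0.005, -0.0]
```

Run:
```python
from plan import *
np.set_printoptions(suppress=True,precision=3)
resync()
s=arm.observe();print(s['eef_pos'],s['ft_force'],s["joint_positions"],s["dq"])
```

```text
[532.423 142.929  89.362] [-1.953 -0.296 -0.726] [-0.056 -0.473  2.421  0.542  0.673 -2.46 ] [ 0.    -0.001 -0.001 -0.005  0.006  0.004]
```

carry_out(targets=[0.1,0,0,0,0,0,0.2,0,0,0,0,0,0.2,0,0,0,0,0])

```text
t: 7.88
eef_pos: [530.5, 142.3, 87.6]
tool_rot: [-3.139, 0.668, -2.647]
ft_force: [-0.2, -0.5, -0.3]
gripper_width: 0.7
finger_force: 0.0
```

Run:
```python
from plan import *
np.set_printoptions(suppress=True,precision=3)
s=arm.observe();print(s['eef_pos'],s['ft_force'],s["joint_positions"],s["wrist_torque"])
p,_=arm.snapshot("scene");q,_=arm.snapshot("top")
cv2.imwrite("pics/low.png",cv2.resize(np.hstack([p[110:220,215:325],q[150:260,200:310]]),None,fx=3.6,fy=3.6,interpolation=cv2.INTER_CUBIC)[:,:,::-1])
```

```text
[530.495 142.277  87.573] [-0.168 -0.461 -0.305] [-0.059 -0.477  2.427  0.544  0.674 -2.464] [-0.053  0.266 -0.033]
```

View pics/low.png

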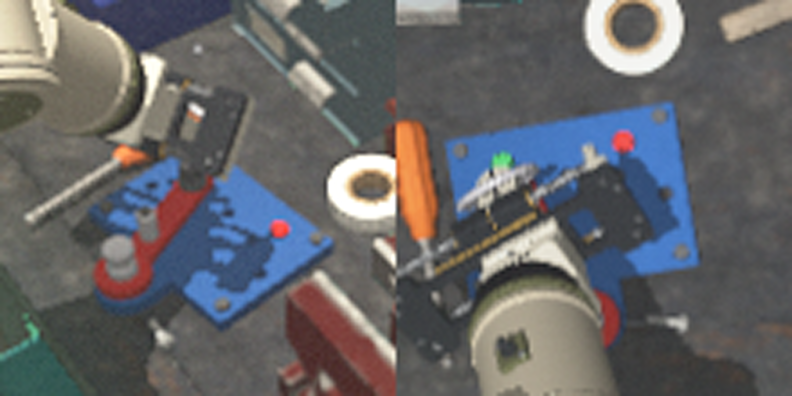

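carry_out(targets=[0.15,0,0,0,0,0,0.25,0,0,0,0,0,0.25,0,0,0,0,0])

```text
t: 8.23
eef_pos: [527.5, 141.6, 84.5]
tool_rot: [-3.141, 0.666, -2.648]
ft_force: [0.3, 0.3, -0.5]
gripper_width: 0.4
finger_force: 0.0
```

Run:
```python
from plan import *
np.set_printoptions(suppress=True,precision=3)
s=arm.observe();print(s['eef_pos'],s['ft_force'])
p0,R0=pose(.349,98,15); print(R0.T@(s['eef_pos']-p0))
```

```text
[527.531 141.555  84.521] [ 0.302  0.278 -0.471]
[ 3.116 -0.387 -0.329]
```

carry_out(targets=[-0.15,0,0,0,0,0,-0.15,0,-0.8,0,0,0,-0.15,0,-1.6,0,0,0,-0.15,0,-2.4,0,0,0,-0.15,0,-3.2,0,0,0,-0.15,0,-4,0,0,0,-0.15,0,-4,0,0,0])

```text
t: 8.82
eef_pos: [507.6, 130.2, 118.8]
tool_rot: [-3.139, 0.668, -2.647]
ft_force: [0.1, 0.3, 0.6]
gripper_width: 0.4
finger_force: 0.0
```

Run:
```python
from plan import *
np.set_printoptions(suppress=True,precision=3)
s=arm.observe();print(s['eef_pos'],s['ft_force'],s["joint_positions"])
p0,R0=pose(.349,98,15); print(R0.T@(s['eef_pos']-p0))
```

```text
[507.561 130.24  118.764] [0.083 0.287 0.639] [-0.104 -0.649  2.471  0.501  0.807 -2.424]
[  0.117  -0.843 -41.442]
```

carry_out(targets=[0,0,-1,0,0,0,0,0,-2,0,0,0,-1,0,-3.3,0,0,0,-2.5,0,-5.2,0,0,0,-4,0,-7.1,0,0,0,-6,0,-9.7,0,0,0,-8,0,-12.2,0,0,0,-8,0,-12.2,0,0,0,-8,0,-12.2,0,0,0])

```text
t: 9.57
eef_pos: [497.4, 124.7, 265.4]
tool_rot: [-3.137, 0.67, -2.645]
ft_force: [-0.5, -0.5, -0.5]
gripper_width: 0.2
finger_force: 0.0
```

Run:
```python
from plan import *
np.set_printoptions(suppress=True,precision=3)
s=arm.observe();print(s['eef_pos'],s['ft_force'],s["joint_positions"])
```

```text
[497.399 124.687 265.442] [-0.53  -0.479 -0.504] [-0.127 -0.822  2.296  0.408  1.128 -2.266]
```

Run:
```python
from plan import *
p,_=arm.snapshot("scene");q,_=arm.snapshot("top"); np.savez("fin.npz",p=p,q=q)
cv2.imwrite("pics/fin.png",cv2.resize(np.hstack([p[110:220,215:325],q[150:260,190:300]]),None,fx=3.6,fy=3.6,interpolation=cv2.INTER_CUBIC)[:,:,::-1])
c=arm.get_calibration("scene")
a=PHI+.349;u=np.array([np.cos(a),np.sin(a)]);y=np.array([-u[1],u[0]]);P=PIV+120*u
for n,X in(("L",[*(P+35*y),97]),("R",[*(P-35*y),97]),("T",[*P,132]),("B",[*P,62]),("hous",[*P,55])):
    print(n,((proj(c,X)-[215,110])*3.6).round())
```

```text
L [152. 116.]
R [220. 139.]
T [182.  98.]
B [190. 155.]
hous [191. 161.]
```

View pics/fin.png

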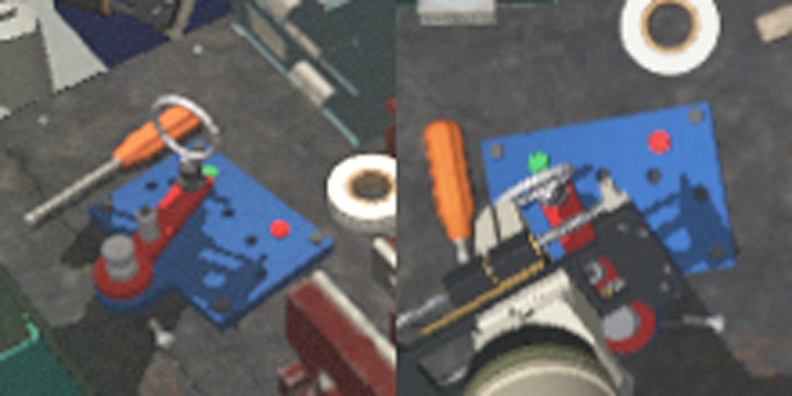

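Run:
```python
from plan import *
c=arm.get_calibration("scene")
for f,sw in(("scene0.npz",0),("fin.npz",.349)):
    p=np.load(f)["p"].astype(int)
    a=PHI+sw;u=np.array([np.cos(a),np.sin(a)]);y=np.array([-u[1],u[0]]);P=PIV+120*u
    for lift in(0,5,10):
        ring=np.array([proj(c,[*(P+31.5*np.cos(t)*y),97+lift+31.5*np.sin(t)]) for t in np.linspace(.2,np.pi-.2,60)])
        g=cv2.remap(p.mean(2).astype(np.float32),ring[None,:,0].astype(np.float32),ring[None,:,1].astype(np.float32),cv2.INTER_LINEAR)
        print(f,lift,g.mean().round(1))
```

```text
scene0.npz 0 184.4
scene0.npz 5 155.9
scene0.npz 10 118.5
fin.npz 0 175.0
fin.npz 5 152.0
fin.npz 10 107.5
```

The ring's height matches the pin-home reading from the start, at the +20° hole beside the green plug. The robot is clear of everything, so I'm handing the job in.

```bash
python3 -c "
from rig import arm
print(arm.finish_job())"
```

```text
the job is handed in; nothing more can be done
None
```

I lifted the pin, swung the red arm to the green-plug hole and let the pin drop home; the last pictures show it seated, the fingers are clear, and the job is handed in (no verdict was returned).

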